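Heft the parts tins and pack the heavy one at the bottom

ROBOT

A 6-joint arm with a two-finger parallel gripper is mounted at the origin on a cart in front of the work surface, level with it; the furniture and walls round the work are solid. World frame = base frame: x ahead of the robot, y to its left, z up, the work surface at z = 0. Lengths are in m, angles in rad, forces in N, time in s.
With the tool pointing down it reaches from about 0.425 to 0.95 m from the base axis. Payload 3.5 kg.
Tool frame: the origin (TCP) lies midway between the tips of the shut fingers; the grasp point (between the pads) lies 19 mm behind it (ctrl.hold_point_z is the distance from the TCP to the grasp point, in m); z points along the fingers, y is the line along which they close (so a half turn about z gives the same grasp; the last joint's range is limited). The gripper opens to 85 mm and grips with 20 to 120 N. Pads are 22 mm wide; open, the fingers measure 114 mm over their backs; the gripper's body (76 mm by 85 mm) begins 54 mm behind the grasp point. The pads swing forward as they close: fully open they stand 13 mm farther back than shut.
Start: joints at [0.967, 0.286, 1.577, -0, 1.279, -0.15], TCP at [0.296, 0.607, 0.231] pointing down, gripper open.
Joint ranges: [-2.77, 2.77], [-0.9, 2.22], [0.21, 2.48], [-1.53, 4.67], [0.24, 2.81], [-2.84, 2.84]. Speed limits (rad/s): [2.79, 2.79, 3.14, 3.14, 3.14, 3.14].

INTERFACE

Orientations are given as a unit quaternion [x, y, z, w].
In Python, from plant import readout, cams, sign_off, ctrl gives the robot as it stands. The module is installed in compiled form; this text tells all that it offers.
- The arm moves only by the tool step_arm, never from a script. Its argument "increments" is a list of rows, each a list of 2 entries, a list of its own where there are three numbers: the shift along the world's x, y, z in mm, then the turn, a rotation vector about the world's x, y, z in rad. In form: [[[x, y, z], [rx, ry, rz]], ...]. A call has 1 to 8 rows; each row shifts and turns the commanded pose from where the row before left it; what a row does not reach is not made up. A row lasts 1/12 s, in which the tool goes at most 41.7 mm and 7.16 degrees, less where a joint would pass 70% of its speed; a pose out of reach is approached as far as the arm can. A call is refused whole if a number of a shift passes 41.7 or a number of a turn 0.125, either way. A call with a gripper value outside its range is refused whole. "fingers" is the opening, from -1 (shut) to 1 (fully open), set as the call begins (left out, the last holds). The fingers move at their own pace and stop on an object; "grip_force" is the grip in N (left out, the last holds). Time passes only in rows, so rows that do not move let the fingers close. It gives the time, the measured TCP pose, the force, the opening and the grip force at its end, in the units of the state.
- readout.get_state(): the state, without advancing time (a new reading comes with each control period).
- cams.read_camera(name): name is "side" or "top"; returns the picture (400x640x3 uint8, red, green, blue); there is no depth.
- cams.get_calibration(name): a dict with "fx", "fy", "cx", "cy" (pixels), "eye" and "rotation" of the camera in the world. Camera axes: x right, y up, looking along -z (the intrinsics and any distortion apply to the point x, -y, -z); pixel columns grow to the right and rows downward; lengths in m; the calibration is good to about 2 mm. A picture is of the moment at which its call begins. get_calibration takes no time and is no camera call.
- sign_off(): hands the job in; it is judged then, once.
The state is a dict: "time": time; "qpos": joint angles; "dq": joint speeds; "joint_efforts": joint torques, N m; "eef_pos": TCP position; "tcp_rot": TCP orientation; "contact_force": force on the tool from outside, world axes, zero at the start; "wrist_torque": the same for the moment, N m; "opening": opening from 0.0 (shut) to 1.0 (fully open); "finger_force": force on a finger pad.
Only numpy, scipy, OpenCV 4.12 (cv2) and the standard library are available. Lean on these libraries where they do the work, as an engineer would, in place of code of your own. Each camera call takes 0.05 s, during which the arm holds its last target. There are 200 camera calls.

TASK

Of the three identical-looking metal tins, one is full of steel parts, one half full and one empty: heft them to find out which is which. Stack the full one first, at the bottom of the cradle with the four corner posts, and the half-full one flat on top of it, and leave the empty one standing on the bench away from the cradle. Keep the tins upright, set them down gently rather than dropping them, and leave the pocket watch, the jar and the hammer where they are.

Things in the scene. Friction and masses are not known exactly. Their poses are not given: they have to be found in the camera images.
- tin_1: One of three identical-looking shut brass tins, 96 (x) x 60 (y) x 44 (z) mm, flat lid, dark hinge at one end. Origin: centre of the underside, x along its length, z up; either way round serves. Contents stay within 3 mm of the middle. One is full (0.74 kg in all), one half full (0.40), one empty (0.14), within 10 %; which is which changes every time and cannot be seen.
- tin_2: One of three identical-looking shut brass tins, 96 (x) x 60 (y) x 44 (z) mm, flat lid, dark hinge at one end. Origin: centre of the underside, x along its length, z up; either way round serves. Contents stay within 3 mm of the middle. One is full (0.74 kg in all), one half full (0.40), one empty (0.14), within 10 %; which is which changes every time and cannot be seen.
- tin_3: One of three identical-looking shut brass tins, 96 (x) x 60 (y) x 44 (z) mm, flat lid, dark hinge at one end. Origin: centre of the underside, x along its length, z up; either way round serves. Contents stay within 3 mm of the middle. One is full (0.74 kg in all), one half full (0.40), one empty (0.14), within 10 %; which is which changes every time and cannot be seen.
- cradle: Fixed stacking cradle: wooden board 138 (x) x 102 (y) x 10 mm, four aluminium corner angles up to 70 mm above the bench. Space between the posts 110 (x) x 74 (y) mm, so a tin laid along x has 7 mm play each side; the long sides are open for 74 mm, so fingers across a tin's width pass. Origin: centre of the board's underside, z up; the lower tin's underside is 10 mm above it, the upper tin's 54 mm.
- watch: Bystander: open-faced brass pocket watch lying flat, 65 x 90 x 19 mm, loose. Origin at its underside.
- jar: Bystander: small glass jar with a lid, 41 mm wide, 48 mm tall, loose. Origin at the centre of its underside.
- hammer: Bystander: small nylon-headed hammer lying flat, 142 x 24 x 18 mm, loose. Origin at its underside.
There are look-alikes about, which are no part of the job. Leave any purple look-alike of the tin_1 alone.

How it is judged:
On the way:
1. the full tin stands alone on the board of the cradle, between the posts, let go (((horizontal distance between tin_1 and cradle below 0.014 m and z of tin_1 in the frame of cradle between 0.004 and 0.016 m and angle between tin_1's own z axis and vertical below 0.1 rad and angle between the x axis of tin_1 and the x axis of cradle, either way round below 0.2 rad and contact force between the fingers and tin_1 below 0.3 N and contact force between tin_1 and cradle above 5.3 N and horizontal distance between each of tin_2, tin_3 and cradle above 0.08 m) or (horizontal distance between tin_2 and cradle below 0.014 m and z of tin_2 in the frame of cradle between 0.004 and 0.016 m and angle between tin_2's own z axis and vertical below 0.1 rad and angle between the x axis of tin_2 and the x axis of cradle, either way round below 0.2 rad and contact force between the fingers and tin_2 below 0.3 N and contact force between tin_2 and cradle above 5.3 N and horizontal distance between each of tin_1, tin_3 and cradle above 0.08 m) or (horizontal distance between tin_3 and cradle below 0.014 m and z of tin_3 in the frame of cradle between 0.004 and 0.016 m and angle between tin_3's own z axis and vertical below 0.1 rad and angle between the x axis of tin_3 and the x axis of cradle, either way round below 0.2 rad and contact force between the fingers and tin_3 below 0.3 N and contact force between tin_3 and cradle above 5.3 N and horizontal distance between each of tin_1, tin_2 and cradle above 0.08 m))), for 0.2 s.
At the end, for the whole second after the job is handed in: The full tin lies flat on the cradle's board, the half-full one flat on it (each within 14 mm of centre, 6 mm of height, 0.1 rad of level, 0.2 rad of the cradle's direction; judged by weight); the empty tin stands on the bench over 80 mm from the cradle's centre; all let go, at rest (((horizontal distance between each of tin_1, tin_2 and cradle below 0.014 m and z of tin_1 in the frame of cradle between 0.004 and 0.016 m and angle between each of tin_1, tin_2, tin_3's own z axis and vertical below 0.1 rad and angle between the x axis of each of tin_1, tin_2 and the x axis of cradle, either way round below 0.2 rad and contact force between the fingers and tin_1 below 0.3 N and z of tin_2 in the frame of cradle between 0.048 and 0.06 m and contact force between the fingers and tin_2 below 0.3 N and contact force between tin_2 and tin_1 between 2.4 and 5.6 N and contact force between tin_1 and cradle above 8.8 N and linear speed of each of tin_1, tin_2, tin_3 below 0.02 m/s and horizontal distance between tin_3 and cradle above 0.08 m and height (world z) of tin_3 between -0.008 and 0.008 m) or (horizontal distance between each of tin_1, tin_3 and cradle below 0.014 m and z of tin_1 in the frame of cradle between 0.004 and 0.016 m and angle between each of tin_1, tin_3, tin_2's own z axis and vertical below 0.1 rad and angle between the x axis of each of tin_1, tin_3 and the x axis of cradle, either way round below 0.2 rad and contact force between the fingers and tin_1 below 0.3 N and z of tin_3 in the frame of cradle between 0.048 and 0.06 m and contact force between the fingers and tin_3 below 0.3 N and contact force between tin_3 and tin_1 between 2.4 and 5.6 N and contact force between tin_1 and cradle above 8.8 N and linear speed of each of tin_1, tin_3, tin_2 below 0.02 m/s and horizontal distance between tin_2 and cradle above 0.08 m and height (world z) of tin_2 between -0.008 and 0.008 m) or (horizontal distance between each of tin_2, tin_1 and cradle below 0.014 m and z of tin_2 in the frame of cradle between 0.004 and 0.016 m and angle between each of tin_2, tin_1, tin_3's own z axis and vertical below 0.1 rad and angle between the x axis of each of tin_2, tin_1 and the x axis of cradle, either way round below 0.2 rad and contact force between the fingers and tin_2 below 0.3 N and z of tin_1 in the frame of cradle between 0.048 and 0.06 m and contact force between the fingers and tin_1 below 0.3 N and contact force between tin_1 and tin_2 between 2.4 and 5.6 N and contact force between tin_2 and cradle above 8.8 N and linear speed of each of tin_2, tin_1, tin_3 below 0.02 m/s and horizontal distance between tin_3 and cradle above 0.08 m and height (world z) of tin_3 between -0.008 and 0.008 m) or (horizontal distance between each of tin_2, tin_3 and cradle below 0.014 m and z of tin_2 in the frame of cradle between 0.004 and 0.016 m and angle between each of tin_2, tin_3, tin_1's own z axis and vertical below 0.1 rad and angle between the x axis of each of tin_2, tin_3 and the x axis of cradle, either way round below 0.2 rad and contact force between the fingers and tin_2 below 0.3 N and z of tin_3 in the frame of cradle between 0.048 and 0.06 m and contact force between the fingers and tin_3 below 0.3 N and contact force between tin_3 and tin_2 between 2.4 and 5.6 N and contact force between tin_2 and cradle above 8.8 N and linear speed of each of tin_2, tin_3, tin_1 below 0.02 m/s and horizontal distance between tin_1 and cradle above 0.08 m and height (world z) of tin_1 between -0.008 and 0.008 m) or (horizontal distance between each of tin_3, tin_1 and cradle below 0.014 m and z of tin_3 in the frame of cradle between 0.004 and 0.016 m and angle between each of tin_3, tin_1, tin_2's own z axis and vertical below 0.1 rad and angle between the x axis of each of tin_3, tin_1 and the x axis of cradle, either way round below 0.2 rad and contact force between the fingers and tin_3 below 0.3 N and z of tin_1 in the frame of cradle between 0.048 and 0.06 m and contact force between the fingers and tin_1 below 0.3 N and contact force between tin_1 and tin_3 between 2.4 and 5.6 N and contact force between tin_3 and cradle above 8.8 N and linear speed of each of tin_3, tin_1, tin_2 below 0.02 m/s and horizontal distance between tin_2 and cradle above 0.08 m and height (world z) of tin_2 between -0.008 and 0.008 m) or (horizontal distance between each of tin_3, tin_2 and cradle below 0.014 m and z of tin_3 in the frame of cradle between 0.004 and 0.016 m and angle between each of tin_3, tin_2, tin_1's own z axis and vertical below 0.1 rad and angle between the x axis of each of tin_3, tin_2 and the x axis of cradle, either way round below 0.2 rad and contact force between the fingers and tin_3 below 0.3 N and z of tin_2 in the frame of cradle between 0.048 and 0.06 m and contact force between the fingers and tin_2 below 0.3 N and contact force between tin_2 and tin_3 between 2.4 and 5.6 N and contact force between tin_3 and cradle above 8.8 N and linear speed of each of tin_3, tin_2, tin_1 below 0.02 m/s and horizontal distance between tin_1 and cradle above 0.08 m and height (world z) of tin_1 between -0.008 and 0.008 m))); the robot touches nothing.
It fails at once if a tin is tipped by more than 0.5 rad (angle between any of tin_1, tin_2, tin_3's own z axis and vertical above 0.5 rad).
It fails at once if a tin is let fall from more than about 20 mm (faster than 0.6 m/s while not held) ((linear speed of tin_1 above 0.6 m/s and contact force between the fingers and tin_1 below 0.3 N) or (linear speed of tin_2 above 0.6 m/s and contact force between the fingers and tin_2 below 0.3 N) or (linear speed of tin_3 above 0.6 m/s and contact force between the fingers and tin_3 below 0.3 N)).
It fails at once if the watch, the jar or the hammer is moved by more than 30 mm (distance of any of watch, jar, hammer from where it was at the start of the episode above 0.03 m).
It also fails if it takes over 72 s, if anything falls off the work surface, if the arm or the gripper's body presses on something with over 40 N, if the wrist force passes 120 N, or if a joint passes its speed limit or range.

## Working session

There is one attempt and no reset: what is moved stays moved. The work goes in short steps, Python scripts to look and compute and a tool call to move; the robot and the scene stay as the last step left them, time stands still between calls to the robot, and variables do not carry over. Pictures are saved under pics/ and viewed, at most 10 in all, crops included, and the job is handed in when it is done.

Besides the shell and the picture viewer there is one more tool, called after ">>>" by a JSON object that holds its "fn" and its "kwargs", one argument or row to a line. step_arm: Moves the arm, as the interface text tells. Its arguments: {"type":"object","properties":{"increments":{"type":"array","items":{"type":"array"}},"fingers":{"type":"number"},"grip_force":{"type":"number"}},"required":["increments"]}

```bash
mkdir -p pics; python3 - <<'E'
from plant import readout,cams,ctrl
import cv2
for n in("top","side"):
    im=cams.read_camera(n); cv2.imwrite(f"pics/{n}0.png",im[...,::-1]); print(n,cams.get_calibration(n))
print(readout.get_state(),ctrl.hold_point_z)
E
```

```text
top {'fx': 370.6905644180028, 'fy': 370.6905644180028, 'cx': 322.01159999744647, 'cy': 197.46788762074348, 'eye': array([ 0.42794789, -0.06496086,  1.05880776]), 'rotation': array([ 0.0687915 , -0.04959906, -0.69893315,  0.71014091])}
side {'fx': 364.64975232679654, 'fy': 364.64975232679654, 'cx': 317.7582135057348, 'cy': 202.9627720817306, 'eye': array([ 0.61749358, -0.91562092,  0.44968421]), 'rotation': array([ 0.53799475,  0.00764133, -0.00870054,  0.84286865])}
{'time': 0.1, 'qpos': array([ 9.66968046e-01,  2.87131675e-01,  1.57806567e+00,  1.73718047e-05,
        1.27860514e+00, -1.50037624e-01]), 'dq': array([-0.00036099, -0.0011164 , -0.00399476,  0.0008067 , -0.0013101 ,
       -0.00209546]), 'joint_efforts': array([ 8.02229933e-04, -4.07298732e+01, -2.93697792e+01, -1.13988488e-04,
        3.45434601e-03,  2.14194188e-06]), 'eef_pos': array([0.29554615, 0.6061809 , 0.23003011]), 'tcp_rot': array([ 2.24955825e-01,  9.74368337e-01, -1.02428690e-03, -4.14417738e-04]), 'contact_force': array([ 0.51930726, -0.88608976, -0.0127576 ]), 'wrist_torque': array([ 0.00310859,  0.0576139 , -0.02181236]), 'finger_force': 0.0, 'opening': 1.0061792866439856} 0.0187
```

View pics/top0.png

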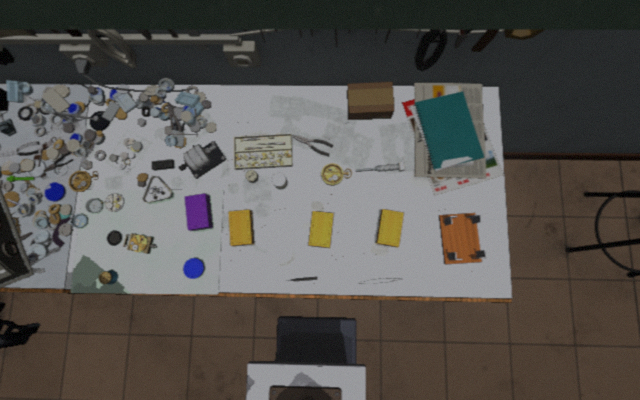

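View pics/side0.png

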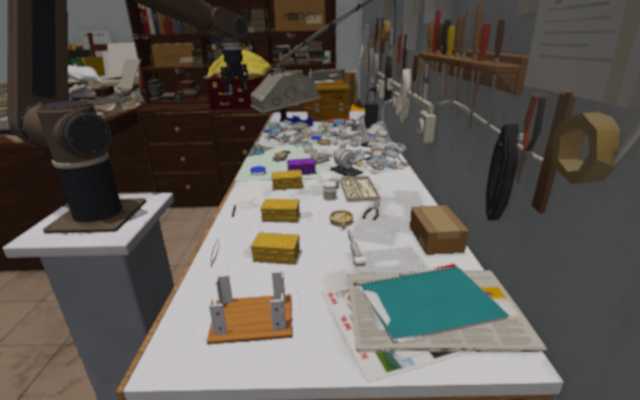

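Top view: the candidates are brass tins at about (241,227), (321,230) and (390,228), a purple look-alike at (198,212), and a cardboard box at (371,100). The brass-coloured watch is at (332,174) and the cradle at (461,238). I choose the three yellow brass boxes, and will check them in one close crop.

```bash
cat > h.py <<'E'
import numpy as np,cv2
from scipy.spatial.transform import Rotation as R
from scipy.optimize import minimize
from plant import cams,readout
C={n:cams.get_calibration(n) for n in("top","side")}
def proj(n,P):
    c=C[n]; p=R.from_quat(c["rotation"]).inv().apply(np.atleast_2d(P)-c["eye"])
    return np.c_[c["cx"]+c["fx"]*p[:,0]/-p[:,2], c["cy"]-c["fy"]*p[:,1]/-p[:,2]]
def ray(n,uv,z):
    c=C[n]; d=R.from_quat(c["rotation"]).apply([(uv[0]-c["cx"])/c["fx"],-(uv[1]-c["cy"])/c["fy"],-1])
    return c["eye"]+d*(z-c["eye"][2])/d[2]
def box(x,y,a,z0,dim):
    L,W,H=dim; g=np.array([[sx*L/2,sy*W/2,z] for sx in(-1,1) for sy in(-1,1) for z in(z0,z0+H)])
    c,s=np.cos(a),np.sin(a); return np.c_[x+c*g[:,0]-s*g[:,1],y+s*g[:,0]+c*g[:,1],g[:,2]]
S=8
def cost(p,masks,z0,dim):
    t=0
    for n,m,o in masks:
        q=(proj(n,box(*p,z0,dim))-o+.5)*S
        h=cv2.convexHull(q.astype(np.float32)).round().astype(np.int32)
        k=np.zeros(m.shape,np.uint8); cv2.fillConvexPoly(k,h,1)
        t-=(k&m).sum()/(k|m).sum()
    return t/len(masks)
def mask(im,lo,hi):
    hsv=cv2.cvtColor(im,cv2.COLOR_RGB2HSV); return cv2.inRange(hsv,lo,hi)
def blobmasks(n,im,lo,hi,guess,r=30):
    u=proj(n,guess)[0]; o=np.floor(u)-r; o=np.maximum(o,0).astype(int)
    big=cv2.resize(im[o[1]:o[1]+2*r,o[0]:o[0]+2*r],None,fx=S,fy=S,interpolation=cv2.INTER_CUBIC)
    m=(mask(big,lo,hi)>0).astype(np.uint8)
    k,l,st,ce=cv2.connectedComponentsWithStats(m); i=1+st[1:,4].argmax()
    m=(l==i).astype(np.uint8); m=cv2.morphologyEx(m,cv2.MORPH_CLOSE,np.ones((25,25),np.uint8)); return (n,m,o)
def fit(masks,g,z0=0,dim=(.096,.06,.044)):
    best=min((minimize(cost,[g[0],g[1],a],args=(masks,z0,dim),method="Nelder-Mead",options=dict(initial_simplex=[[g[0],g[1],a],[g[0]+.02,g[1],a],[g[0],g[1]+.02,a],[g[0],g[1],a+.2]],xatol=1e-4,fatol=1e-4)) for a in(-.2,0,.2)),key=lambda r:r.fun)
    return best.x.round(4),round(best.fun,3)
E
python3 - <<'E'
from h import *
t=cv2.imread("pics/top0.png")[...,::-1].copy(); s=cv2.imread("pics/side0.png")[...,::-1].copy()
LO,HI=(17,120,60),(33,255,255)
for uv in((241,227),(321,230),(390,228)):
    g=ray("top",uv,.03)
    print("g",g.round(3),"side px",proj("side",g).round(),end=" ")
    mt=blobmasks("top",t,LO,HI,g); ms=blobmasks("side",s,LO,HI,g)
    for mm in([mt],[ms],[mt,ms]): print(*fit(mm,g),end=" ")
    print()
print("watch",ray("top",(332,174),.01),"jar",ray("top",(280,181),.04),"hammer",ray("top",(380,168),.01))
# cradle
g=ray("top",(461,238),.01)
for c in ((442,214),(478,213),(441,263),(483,263)): print(c,ray("top",c,.01).round(3))
cr=cv2.resize(t[195:275,215:495],None,fx=2.8,fy=2.8,interpolation=cv2.INTER_CUBIC)
cr2=cv2.resize(s[255:345,195:305],None,fx=3.5,fy=3.5,interpolation=cv2.INTER_CUBIC)
out=np.zeros((550,790,3),np.uint8); out[:cr.shape[0],:cr.shape[1]]=cr[:, :790]; out[230:230+cr2.shape[0],:cr2.shape[1]]=cr2
cr3=cv2.resize(t[205:270,435:490],None,fx=4.8,fy=4.8,interpolation=cv2.INTER_CUBIC); out[230:230+cr3.shape[0],400:400+cr3.shape[1]]=cr3
cv2.imwrite("pics/crop.png",out[...,::-1])
E
```

```text
g [0.515 0.19  0.03 ] side px [[287. 178.]] [0.5144 0.1917 0.0337] -0.847 [0.513  0.205  0.1247] -0.818 [0.5146 0.194  0.0837] -0.824 
g [ 0.51  -0.034  0.03 ] side px [[279. 207.]] [ 0.5143 -0.0338 -0.0764] -0.908 [ 0.5128 -0.0271  0.0566] -0.827 [ 0.5128 -0.0331 -0.0464] -0.851 
g [ 0.519 -0.225  0.03 ] side px [[275. 245.]] [ 0.5208 -0.2236 -0.1539] -0.877 [ 0.5195 -0.2219  0.0492] -0.848 [ 0.5204 -0.224  -0.0784] -0.85 
watch [ 0.67464196 -0.06249468  0.01      ] jar [0.64560221 0.08363628 0.04      ] hammer [ 0.6941376  -0.20128881  0.01      ]
(442, 214) [ 0.563 -0.375  0.01 ]
(478, 213) [ 0.567 -0.476  0.01 ]
(441, 263) [ 0.426 -0.367  0.01 ]
(483, 263) [ 0.428 -0.482  0.01 ]
```

View pics/crop.png

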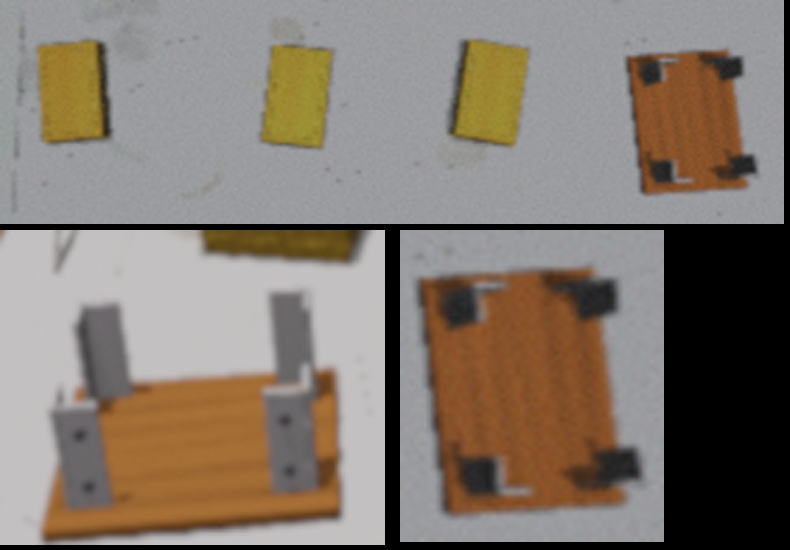

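The crop confirms three yellow brass tins (darker side faces) and the cradle on the right, slightly rotated. I'll fit the lids as plane rectangles, and the board from its corners.

```bash
cat >> h.py <<'E'
LO,HI=(20,120,110),(33,255,255)
def lid(im,g,z=.044):
    m=blobmasks("top",im,LO,HI,[g[0],g[1],z]); return fit([m],g,z,(.096,.06,0))
E
python3 - <<'E'
from h import *
t=cv2.imread("pics/top0.png")[...,::-1].copy(); s=cv2.imread("pics/side0.png")[...,::-1].copy()
for g in((.515,.19),(.512,-.033),(.52,-.224)):
    for LO2 in((20,120,110),(20,120,90)):
        m=blobmasks("top",t,LO2,HI,[*g,.044]); print(*fit([m],g,.044,(.096,.06,0)),end=" | ")
    print()
cs=[(418,279),(592,268),(625,500),(446,514)]
P=np.array([ray("top",(435+(x-400)/4.8-.4,205+(y-230)/4.8-.4),.01)[:2] for x,y in cs])
print(P.round(4),P.mean(0)); 
for a,b in((3,0),(2,1)): d=P[b]-P[a]; print(np.hypot(*d),np.arctan2(d[1],d[0]))
for a,b in((1,0),(2,3)): d=P[b]-P[a]; print(np.hypot(*d),np.arctan2(-d[0],d[1]))
m=blobmasks("top",t,(5,120,60),(16,255,255),[.495,-.425,.01],35); print(m[1].sum(),fit([m],(.495,-.425),.01,(.138,.102,0)))
# side: board front bottom corners from crop2
cs=[(44,538),(340,517),(337,370)]
for x,y in cs[:2]: print("side",ray("side",(195+x/3.5-.4,255+(y-230)/3.5-.4),0).round(4))
print("side",ray("side",(195+337/3.5-.4,255+140/3.5-.4),.01).round(4))
E
```

```text
[0.5139 0.1888 0.118 ] -0.937 | [0.5141 0.1891 0.111 ] -0.956 | 
[ 0.5131 -0.0327 -0.091 ] -0.927 | [ 0.5131 -0.0327 -0.091 ] -0.927 | 
[ 0.5195 -0.2221 -0.1488] -0.937 | [ 0.5195 -0.2223 -0.1529] -0.955 | 
[[ 0.5601 -0.3644]
 [ 0.5681 -0.4661]
 [ 0.4339 -0.4782]
 [ 0.4241 -0.3758]] [ 0.49653559 -0.42111352]
0.13644636550060538 0.08341999766427408
0.1347386747149787 0.08961801189461119
0.10199419320744663 0.07876456105023605
0.10283561637060955 0.09543414971297534
98432 (array([ 0.4966, -0.4216,  0.0825]), np.float64(-0.838))
side [ 0.4312 -0.474  -0.    ]
side [ 0.5677 -0.465   0.    ]
side [ 0.5611 -0.371   0.01  ]
```

>>> {"fn": "step_arm", "kwargs": {
  "increments": [
    [[13.7, -26, -6], [0, 0, 0.0355]],
    [[13.7, -26, -6], [0, 0, 0.0355]],
    [[13.7, -26, -6], [0, 0, 0.0355]],
    [[13.7, -26, -6], [0, 0, 0.0355]],
    [[13.7, -26, -6], [0, 0, 0.0355]],
    [[13.7, -26, -6], [0, 0, 0.0355]],
    [[13.7, -26, -6], [0, 0, 0.0355]],
    [[13.7, -26, -6], [0, 0, 0.0355]]
  ],
  "fingers": 1,
  "grip_force": 60
}}

```text
time: 0.77
eef_pos: [0.4056, 0.3972, 0.1825]
tcp_rot: [0.084, 0.996, -0.0, -0.0]
contact_force: [0.6, -0.3, -0.7]
opening: 1.001
finger_force: 0.0
```

>>> {"fn": "step_arm", "kwargs": {
  "increments": [
    [[13.7, -26, -6], [0, 0, 0.0355]],
    [[13.7, -26, -6], [0, 0, 0.0355]],
    [[13.7, -26, -6], [0, 0, 0.0355]],
    [[13.7, -26, -6], [0, 0, 0.0355]],
    [[13.7, -26, -6], [0, 0, 0.0355]],
    [[13.7, -26, -6], [0, 0, 0.0355]],
    [[13.7, -26, -6], [0, 0, 0.0355]],
    [[13.7, -26, -6], [0, 0, 0.0355]]
  ]
}}

```text
time: 1.43
eef_pos: [0.5152, 0.1893, 0.1346]
tcp_rot: [-0.058, 0.998, -0.0, -0.0]
contact_force: [0.7, 0.8, 0.9]
opening: 1.004
finger_force: 0.0
```

>>> {"fn": "step_arm", "kwargs": {
  "increments": [
    [[0, 0, 0], [0, 0, 0]],
    [[0, 0, 0], [0, 0, 0]],
    [[0, 0, 0], [0, 0, 0]]
  ]
}}

```text
time: 1.68
eef_pos: [0.5146, 0.1909, 0.135]
tcp_rot: [-0.057, 0.998, 0.0, -0.0]
contact_force: [-0.2, -0.2, -0.5]
opening: 1.001
finger_force: 0.0
```

>>> {"fn": "step_arm", "kwargs": {
  "increments": [
    [[0, -1.5, -25], [0, 0, 0]],
    [[0, 0, -25], [0, 0, 0]],
    [[0, 0, -25], [0, 0, 0]],
    [[0, 0, -20], [0, 0, 0]],
    [[0, 0, -15], [0, 0, 0]],
    [[0, 0, -10], [0, 0, 0]],
    [[0, 0, -7], [0, 0, 0]],
    [[0, 0, 0], [0, 0, 0]]
  ]
}}

```text
time: 2.35
eef_pos: [0.514, 0.1898, 0.0072]
tcp_rot: [-0.058, 0.998, -0.0, -0.001]
contact_force: [0.7, 0.5, -1.0]
opening: 1.0
finger_force: 0.0
```

>>> {"fn": "step_arm", "kwargs": {
  "increments": [
    [[0, 0, 0], [0, 0, 0]],
    [[0, 0, 0], [0, 0, 0]],
    [[0, 0, 0], [0, 0, 0]],
    [[0, 0, 0], [0, 0, 0]],
    [[0, 0, 0], [0, 0, 0]],
    [[0, 0, 0], [0, 0, 0]],
    [[0, 0, 0], [0, 0, 0]],
    [[0, 0, 0], [0, 0, 0]]
  ],
  "fingers": -1
}}

```text
time: 3.02
eef_pos: [0.5164, 0.1898, 0.01]
tcp_rot: [-0.057, 0.998, 0.001, 0.001]
contact_force: [-0.5, 2.7, 5.7]
opening: 0.694
finger_force: 69.5
```

>>> {"fn": "step_arm", "kwargs": {
  "increments": [
    [[0, 0, 6], [0, 0, 0]],
    [[0, 0, 8], [0, 0, 0]],
    [[0, 0, 8], [0, 0, 0]],
    [[0, 0, 8], [0, 0, 0]],
    [[0, 0, 0], [0, 0, 0]],
    [[0, 0, 0], [0, 0, 0]],
    [[0, 0, 0], [0, 0, 0]],
    [[0, 0, 0], [0, 0, 0]]
  ]
}}

```text
time: 3.68
eef_pos: [0.5145, 0.189, 0.0377]
tcp_rot: [-0.057, 0.998, -0.0, -0.001]
contact_force: [0.4, 0.0, -7.3]
opening: 0.692
finger_force: 68.4
```

>>> {"fn": "step_arm", "kwargs": {
  "increments": [
    [[0, 0, 0], [0, 0, 0]],
    [[0, 0, 0], [0, 0, 0]],
    [[0, 0, 0], [0, 0, 0]]
  ]
}}

```text
time: 3.93
eef_pos: [0.5149, 0.1891, 0.038]
tcp_rot: [-0.057, 0.998, -0.0, -0.0]
contact_force: [-0.1, 0.1, -7.7]
opening: 0.694
finger_force: 68.4
```

Hefting gives about 7.5 N, so this is the full tin. I'll carry it to the cradle, over the other two tins.

>>> {"fn": "step_arm", "kwargs": {
  "increments": [
    [[0, 0, 20], [0, 0, 0]],
    [[0, 0, 30], [0, 0, 0]],
    [[0, 0, 32], [0, 0, 0]],
    [[0, 0, 30], [0, 0, 0]],
    [[0, -10, 8], [0, 0, 0]],
    [[0, -20, 0], [0, 0, 0]],
    [[0, -30, 0], [0, 0, 0]],
    [[0, -38, 0], [0, 0, 0]]
  ]
}}

```text
time: 4.6
eef_pos: [0.5141, 0.091, 0.1573]
tcp_rot: [-0.059, 0.998, 0.0, -0.0]
contact_force: [0.7, -1.0, -8.2]
opening: 0.694
finger_force: 68.9
```

>>> {"fn": "step_arm", "kwargs": {
  "increments": [
    [[-2, -38, 0], [0, 0, -0.004]],
    [[-2, -38, 0], [0, 0, -0.004]],
    [[-2, -38, 0], [0, 0, -0.004]],
    [[-2, -38, 0], [0, 0, -0.004]],
    [[-2, -38, 0], [0, 0, -0.004]],
    [[-2, -38, 0], [0, 0, -0.004]],
    [[-2, -38, 0], [0, 0, -0.004]],
    [[-2, -38, 0], [0, 0, -0.004]]
  ]
}}

```text
time: 5.27
eef_pos: [0.4975, -0.2147, 0.1567]
tcp_rot: [-0.041, 0.999, 0.0, -0.001]
contact_force: [0.9, 0.2, -7.2]
opening: 0.693
finger_force: 68.9
```

>>> {"fn": "step_arm", "kwargs": {
  "increments": [
    [[-2, -38, 0], [0, 0, 0]],
    [[0, -38, 0], [0, 0, 0]],
    [[0, -38, 0], [0, 0, 0]],
    [[0, -35, 0], [0, 0, 0]],
    [[0, -28, 0], [0, 0, 0]],
    [[0, -18, 0], [0, 0, 0]],
    [[0, -9, 0], [0, 0, 0]],
    [[0, -3.5, 0], [0, 0, 0]]
  ]
}}

```text
time: 5.93
eef_pos: [0.4958, -0.4215, 0.1565]
tcp_rot: [-0.04, 0.999, 0.001, -0.001]
contact_force: [0.2, 0.4, -7.2]
opening: 0.691
finger_force: 68.8
```

>>> {"fn": "step_arm", "kwargs": {
  "increments": [
    [[0, 0, 0], [0, 0, 0]],
    [[0, 0, 0], [0, 0, 0]],
    [[0, 0, 0], [0, 0, 0]]
  ]
}}

```text
time: 6.18
eef_pos: [0.4971, -0.4187, 0.1578]
tcp_rot: [-0.042, 0.999, 0.001, -0.0]
contact_force: [0.1, -0.3, -7.3]
opening: 0.692
finger_force: 68.8
```

```bash
python3 - <<'E'
from h import *
t=cams.read_camera("top");s=cams.read_camera("side")
a=cv2.resize(t[180:290,400:500],(400,440),interpolation=cv2.INTER_CUBIC);b=cv2.resize(s[220:350,190:308],(400,440),interpolation=cv2.INTER_CUBIC)
cv2.imwrite("pics/pre1.png",np.hstack([a,b])[...,::-1])
# predicted px of tin bottom corners in side view for tin at TCP
print(proj("side",box(.497,-.419,.084,.148,(.096,.06,.044))).round(1))
E
```

```text
[[209.8 258. ]
 [205.3 232.4]
 [216.2 237.8]
 [212.4 214. ]
 [274.  253.6]
 [271.9 228.2]
 [274.7 234.1]
 [272.7 210.4]]
```

View pics/pre1.png

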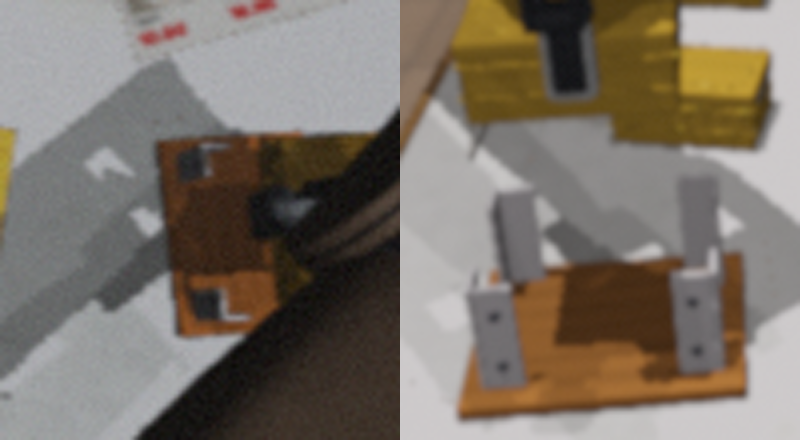

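Side view: the tin hangs level and its bottom left corner is at (210.6,256), against (209.8,258) predicted. I'll cross-check the cradle centre from the front posts' feet.

```bash
python3 - <<'E'
from h import *
f=lambda x,y:(190+(x-400)*.295-.35,220+y*130/440-.35)
a=ray("side",f(525,386),.01);b=ray("side",f(680,375),.01);print(a,b,(a+b)/2,np.hypot(*(a-b)[:2]))
c=np.array([.4965,-.4205]);u=np.array([np.cos(.083),np.sin(.083)]);v=np.array([-u[1],u[0]])
for p in (a,b,(a+b)/2): print("local",(p[:2]-c)@u,(p[:2]-c)@v)
# top: post tops tl,bl inner corners (left posts = +y)
g=lambda x,y:(400+x/4-.4,180+y/4-.4)
for q in((186,178),(205,302)):
    p=ray("top",g(*q),.07); print("top post centre",(p[:2]-c)@u,(p[:2]-c)@v)
E
```

```text
[ 0.46202226 -0.46572442  0.01      ] [ 0.53599203 -0.46072536  0.01      ] [ 0.49900715 -0.46322489  0.01      ] 0.07413850617585596
local -0.03810836863977743 -0.04221036483553778
local 0.036021208674034015 -0.04336095827506551
local -0.001043579982871707 -0.04278566155530164
top post centre 0.035851102041094145 0.05087432848578211
top post centre -0.04569937362452622 0.04835087799779253
```

>>> {"fn": "step_arm", "kwargs": {
  "increments": [
    [[-0.5, -1.8, -20], [0, 0, 0]],
    [[0, 0, -28], [0, 0, 0]],
    [[0, 0, -26], [0, 0, 0]],
    [[0, 0, -20], [0, 0, 0]],
    [[0, 0, -14], [0, 0, 0]],
    [[0, 0, -10], [0, 0, 0]],
    [[0, 0, -7], [0, 0, 0]],
    [[0, 0, -4], [0, 0, 0]]
  ]
}}

```text
time: 6.95
eef_pos: [0.497, -0.4222, 0.0293]
tcp_rot: [-0.041, 0.999, -0.0, 0.0]
contact_force: [-1.3, 0.0, -7.1]
opening: 0.693
finger_force: 68.8
```

>>> {"fn": "step_arm", "kwargs": {
  "increments": [
    [[0, 0, -3], [0, 0, 0]],
    [[0, 0, -2], [0, 0, 0]],
    [[0, 0, -2], [0, 0, 0]],
    [[0, 0, 0], [0, 0, 0]],
    [[0, 0, 0], [0, 0, 0]]
  ]
}}

```text
time: 7.37
eef_pos: [0.4968, -0.4224, 0.0229]
tcp_rot: [-0.041, 0.999, -0.0, 0.0]
contact_force: [0.4, 0.6, -7.7]
opening: 0.695
finger_force: 68.8
```

>>> {"fn": "step_arm", "kwargs": {
  "increments": [
    [[0, 0, -1.5], [0, 0, 0]],
    [[0, 0, 0], [0, 0, 0]],
    [[0, 0, -1], [0, 0, 0]],
    [[0, 0, 0], [0, 0, 0]],
    [[0, 0, -0.7], [0, 0, 0]],
    [[0, 0, 0], [0, 0, 0]]
  ]
}}

```text
time: 7.87
eef_pos: [0.4967, -0.4224, 0.0201]
tcp_rot: [-0.041, 0.999, -0.0, 0.0]
contact_force: [-2.3, 1.4, -1.0]
opening: 0.694
finger_force: 69.5
```

>>> {"fn": "step_arm", "kwargs": {
  "increments": [
    [[0, 0, 0], [0, 0, 0]],
    [[0, 0, 0], [0, 0, 0]],
    [[0, 0, 0], [0, 0, 0]],
    [[0, 0, 0], [0, 0, 0]],
    [[0, 0, 0], [0, 0, 0]],
    [[0, 0, 0], [0, 0, 0]]
  ],
  "fingers": 1
}}

```text
time: 8.37
eef_pos: [0.4968, -0.4223, 0.0195]
tcp_rot: [-0.041, 0.999, -0.0, 0.0]
contact_force: [0.4, -0.1, -0.9]
opening: 1.005
finger_force: 0.0
```

>>> {"fn": "step_arm", "kwargs": {
  "increments": [
    [[0, 0, 10], [0, 0, 0]],
    [[0, 0, 20], [0, 0, 0]],
    [[0, 0, 30], [0, 0, 0]],
    [[0, 0, 30], [0, 0, 0]],
    [[0, 15, 20], [0, 0, -0.03]],
    [[2, 30, 10], [0, 0, -0.05]],
    [[4, 36, 0], [0, 0, -0.05]],
    [[4, 36, 0], [0, 0, -0.05]]
  ]
}}

```text
time: 9.03
eef_pos: [0.5072, -0.3051, 0.1417]
tcp_rot: [0.051, 0.999, -0.001, 0.002]
contact_force: [0.5, -0.1, -0.7]
opening: 1.002
finger_force: 0.0
```

>>> {"fn": "step_arm", "kwargs": {
  "increments": [
    [[4, 30, 0], [0, 0, -0.034]],
    [[4, 25, 0], [0, 0, -0.02]],
    [[3, 18, 0], [0, 0, 0]],
    [[1.5, 10, 0], [0, 0, 0]],
    [[0, 0, 0], [0, 0, 0]],
    [[0, 0, 0], [0, 0, 0]]
  ]
}}

```text
time: 9.53
eef_pos: [0.5193, -0.2224, 0.1397]
tcp_rot: [0.075, 0.997, -0.0, 0.0]
contact_force: [-0.2, 0.3, -0.0]
opening: 1.001
finger_force: 0.0
```

>>> {"fn": "step_arm", "kwargs": {
  "increments": [
    [[0, 0, -20], [0, 0, 0]],
    [[0, 0, -28], [0, 0, 0]],
    [[0, 0, -26], [0, 0, 0]],
    [[0, 0, -22], [0, 0, 0]],
    [[0, 0, -16], [0, 0, 0]],
    [[0, 0, -11], [0, 0, 0]],
    [[0, 0, -7], [0, 0, 0]],
    [[0, 0, 0], [0, 0, 0]]
  ]
}}

```text
time: 10.2
eef_pos: [0.5183, -0.2226, 0.0078]
tcp_rot: [0.076, 0.997, 0.001, -0.001]
contact_force: [-0.2, 0.2, 0.5]
opening: 1.002
finger_force: 0.0
```

>>> {"fn": "step_arm", "kwargs": {
  "increments": [
    [[0, 0, 0], [0, 0, 0]],
    [[0, 0, 0], [0, 0, 0]],
    [[0, 0, 0], [0, 0, 0]],
    [[0, 0, 0], [0, 0, 0]],
    [[0, 0, 0], [0, 0, 0]],
    [[0, 0, 0], [0, 0, 0]],
    [[0, 0, 0], [0, 0, 0]],
    [[0, 0, 0], [0, 0, 0]]
  ],
  "fingers": -1
}}

```text
time: 10.87
eef_pos: [0.5205, -0.2232, 0.011]
tcp_rot: [0.076, 0.997, -0.001, 0.002]
contact_force: [1.0, -1.0, 6.4]
opening: 0.693
finger_force: 68.5
```

>>> {"fn": "step_arm", "kwargs": {
  "increments": [
    [[0, 0, 6], [0, 0, 0]],
    [[0, 0, 8], [0, 0, 0]],
    [[0, 0, 8], [0, 0, 0]],
    [[0, 0, 8], [0, 0, 0]],
    [[0, 0, 0], [0, 0, 0]],
    [[0, 0, 0], [0, 0, 0]],
    [[0, 0, 0], [0, 0, 0]],
    [[0, 0, 0], [0, 0, 0]]
  ]
}}

```text
time: 11.53
eef_pos: [0.5186, -0.2218, 0.0386]
tcp_rot: [0.076, 0.997, 0.0, -0.001]
contact_force: [0.1, -0.2, -3.6]
opening: 0.692
finger_force: 67.7
```

>>> {"fn": "step_arm", "kwargs": {
  "increments": [
    [[0, 0, 0], [0, 0, 0]],
    [[0, 0, 0], [0, 0, 0]],
    [[0, 0, 0], [0, 0, 0]]
  ]
}}

```text
time: 11.78
eef_pos: [0.5189, -0.222, 0.0388]
tcp_rot: [0.076, 0.997, 0.0, -0.0]
contact_force: [0.7, -0.2, -4.4]
opening: 0.694
finger_force: 67.7
```

About 4 N, so this is the half-full tin, and the middle one must be the empty one. I'll lift it and check how the first tin sits in the cradle.

>>> {"fn": "step_arm", "kwargs": {
  "increments": [
    [[0, 0, 15], [0, 0, 0.029]],
    [[0, 0, 25], [0, 0, 0.029]],
    [[0, 0, 25], [0, 0, 0.029]],
    [[0, 0, 25], [0, 0, 0.029]],
    [[0, 0, 15], [0, 0, 0.029]],
    [[0, 0, 10], [0, 0, 0.029]],
    [[0, 0, 5], [0, 0, 0.029]],
    [[0, 0, 0], [0, 0, 0.03]]
  ]
}}

```text
time: 12.45
eef_pos: [0.5199, -0.2226, 0.1611]
tcp_rot: [-0.041, 0.999, -0.001, 0.001]
contact_force: [0.1, -0.8, -3.9]
opening: 0.692
finger_force: 67.7
```

```bash
python3 - <<'E'
from h import *
t=cams.read_camera("top");s=cams.read_camera("side")
a=cv2.resize(t[180:290,400:500],(400,440),interpolation=cv2.INTER_CUBIC);b=cv2.resize(s[220:350,190:308],(400,440),interpolation=cv2.INTER_CUBIC)
cv2.imwrite("pics/c1.png",np.hstack([a,b])[...,::-1])
print(*lid(t,(.4965,-.4215),.054)); m=blobmasks("top",t,LO,HI,[.4965,-.4215,.054]);print(m[1].sum()/64)
print(readout.get_state()["eef_pos"])
E
```

```text
[ 0.4948 -0.4214  0.0699] -0.908
745.34375
[ 0.51906882 -0.22211908  0.15935916]
```

View pics/c1.png

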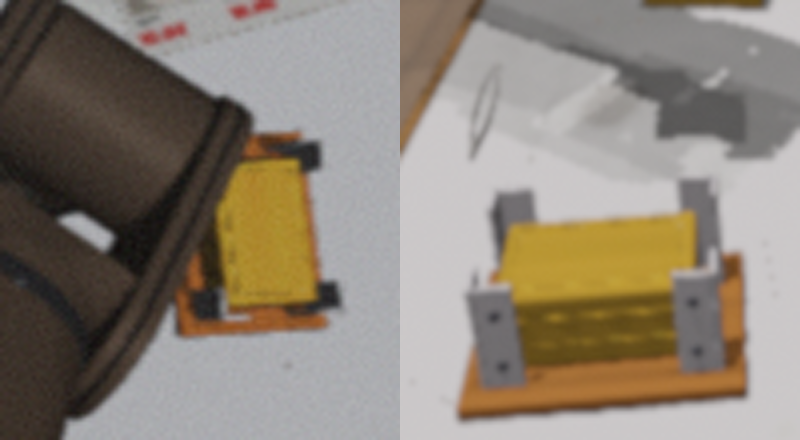

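The full tin lies flat between the posts, well centred. Next I move the half-full tin over it.

>>> {"fn": "step_arm", "kwargs": {
  "increments": [
    [[-3, -15, 0], [0, 0, 0]],
    [[-4, -30, 0], [0, 0, 0]],
    [[-4, -36, 0], [0, 0, 0]],
    [[-4, -36, 0], [0, 0, 0]],
    [[-4, -33, 0], [0, 0, 0]],
    [[-3, -26, 0], [0, 0, 0]],
    [[-2, -16, 0], [0, 0, 0]],
    [[0, -8, 0], [0, 0, 0]]
  ]
}}

```text
time: 13.22
eef_pos: [0.4942, -0.424, 0.1583]
tcp_rot: [-0.039, 0.999, 0.0, -0.0]
contact_force: [-0.8, 0.7, -3.7]
opening: 0.696
finger_force: 67.5
```

>>> {"fn": "step_arm", "kwargs": {
  "increments": [
    [[0, 0, -10], [0, 0, 0]],
    [[0, 0, -20], [0, 0, 0]],
    [[0, 0, -18], [0, 0, 0]],
    [[0, 0, -10], [0, 0, 0]],
    [[0, 0, 0], [0, 0, 0]],
    [[0, 0, 0], [0, 0, 0]]
  ]
}}

```text
time: 13.72
eef_pos: [0.4951, -0.4204, 0.1]
tcp_rot: [-0.041, 0.999, 0.001, -0.001]
contact_force: [0.6, 0.6, -3.7]
opening: 0.695
finger_force: 67.5
```

>>> {"fn": "step_arm", "kwargs": {
  "increments": [
    [[0, -1.5, -9], [0, 0, 0]],
    [[0, 0, -9], [0, 0, 0]],
    [[0, 0, -7], [0, 0, 0]],
    [[0, 0, -4], [0, 0, 0]],
    [[0, 0, -2], [0, 0, 0]],
    [[0, 0, -1.5], [0, 0, 0]],
    [[0, 0, 0], [0, 0, 0]],
    [[0, 0, 0], [0, 0, 0]]
  ]
}}

```text
time: 14.38
eef_pos: [0.4952, -0.4239, 0.0689]
tcp_rot: [-0.041, 0.999, -0.0, 0.0]
contact_force: [-0.7, 1.0, -3.9]
opening: 0.695
finger_force: 67.7
```

>>> {"fn": "step_arm", "kwargs": {
  "increments": [
    [[0, 0, -1], [0, 0, 0]],
    [[0, 0, 0], [0, 0, 0]],
    [[0, 0, -1], [0, 0, 0]],
    [[0, 0, 0], [0, 0, 0]],
    [[0, 0, 0], [0, 0, 0]]
  ]
}}

```text
time: 14.8
eef_pos: [0.4951, -0.4236, 0.0666]
tcp_rot: [-0.041, 0.999, 0.0, -0.0]
contact_force: [-0.4, 0.1, -4.7]
opening: 0.688
finger_force: 67.7
```

>>> {"fn": "step_arm", "kwargs": {
  "increments": [
    [[0, 1, -0.8], [0, 0, 0]],
    [[0, 0, 0], [0, 0, 0]],
    [[0, 0, -0.7], [0, 0, 0]],
    [[0, 0, 0], [0, 0, 0]],
    [[0, 0, -0.7], [0, 0, 0]],
    [[0, 0, 0], [0, 0, 0]],
    [[0, 0, 0], [0, 0, 0]]
  ]
}}

```text
time: 15.38
eef_pos: [0.4952, -0.4227, 0.0651]
tcp_rot: [-0.041, 0.999, -0.0, 0.0]
contact_force: [-1.5, 1.2, 0.9]
opening: 0.689
finger_force: 68.0
```

Contact: the weight is off the gripper. Release and withdraw.

>>> {"fn": "step_arm", "kwargs": {
  "increments": [
    [[0, 0, 0], [0, 0, 0]],
    [[0, 0, 0], [0, 0, 0]],
    [[0, 0, 0], [0, 0, 0]],
    [[0, 0, 0], [0, 0, 0]],
    [[0, 0, 0], [0, 0, 0]],
    [[0, 0, 0], [0, 0, 0]]
  ],
  "fingers": 1
}}

```text
time: 15.88
eef_pos: [0.4952, -0.4227, 0.0645]
tcp_rot: [-0.041, 0.999, -0.0, 0.0]
contact_force: [-0.4, -0.2, -0.3]
opening: 1.0
finger_force: 0.0
```

>>> {"fn": "step_arm", "kwargs": {
  "increments": [
    [[0, 0, 10], [0, 0, 0]],
    [[0, 0, 20], [0, 0, 0]],
    [[0, 0, 30], [0, 0, 0]],
    [[0, 0, 35], [0, 0, 0]],
    [[0, 20, 20], [0, 0, 0]],
    [[0, 35, 0], [0, 0, 0]],
    [[0, 38, 0], [0, 0, 0]],
    [[0, 38, 0], [0, 0, 0]]
  ]
}}

```text
time: 16.55
eef_pos: [0.4952, -0.2909, 0.1812]
tcp_rot: [-0.04, 0.999, -0.001, 0.001]
contact_force: [0.2, -0.0, -0.8]
opening: 1.002
finger_force: 0.0
```

>>> {"fn": "step_arm", "kwargs": {
  "increments": [
    [[0, 38, 0], [0, 0, 0]],
    [[0, 38, 0], [0, 0, 0]],
    [[0, 38, 0], [0, 0, 0]],
    [[0, 38, 0], [0, 0, 0]],
    [[0, 30, 0], [0, 0, 0]],
    [[0, 15, 0], [0, 0, 0]],
    [[0, 0, 0], [0, 0, 0]],
    [[0, 0, 0], [0, 0, 0]]
  ]
}}

```text
time: 17.22
eef_pos: [0.4953, -0.0941, 0.1803]
tcp_rot: [-0.042, 0.999, -0.001, 0.001]
contact_force: [0.2, -0.6, 1.4]
opening: 1.001
finger_force: 0.0
```

```bash
python3 - <<'E'
from h import *
t=cams.read_camera("top");s=cams.read_camera("side")
a=cv2.resize(t[180:290,400:500],(400,440),interpolation=cv2.INTER_CUBIC);b=cv2.resize(s[220:350,190:308],(400,440),interpolation=cv2.INTER_CUBIC)
cv2.imwrite("pics/c2.png",np.hstack([a,b])[...,::-1])
print(*lid(t,(.4965,-.4215),.098),*lid(cv2.imread("pics/top0.png")[...,::-1].copy(),(.513,-.033)))
print(readout.get_state())
E
```

```text
[ 0.4949 -0.4207  0.0746] -0.946 [ 0.5131 -0.0331 -0.0904] -0.927
{'time': 17.3167, 'qpos': array([-3.91513136e-01, -4.45304266e-02,  2.03775277e+00, -4.67361913e-04,
        1.14719308e+00, -2.04287194e+00]), 'dq': array([-0.01613637,  0.00939116, -0.00287144,  0.00193631,  0.00175814,
        0.00135131]), 'joint_efforts': array([ 5.15880659e-01, -2.61741400e+01, -2.76024681e+01,  1.50193856e-02,
        1.00056158e-02, -1.12486636e-03]), 'eef_pos': array([ 0.49536219, -0.09545289,  0.18006149]), 'tcp_rot': array([-4.03661910e-02,  9.99184757e-01, -4.39862891e-04,  4.45416588e-04]), 'contact_force': array([-0.1571259 ,  0.89946042, -0.35175982]), 'wrist_torque': array([ 0.04630089, -0.0186854 ,  0.04009553]), 'finger_force': 0.0, 'opening': 1.0022396367988529}
```

View pics/c2.png

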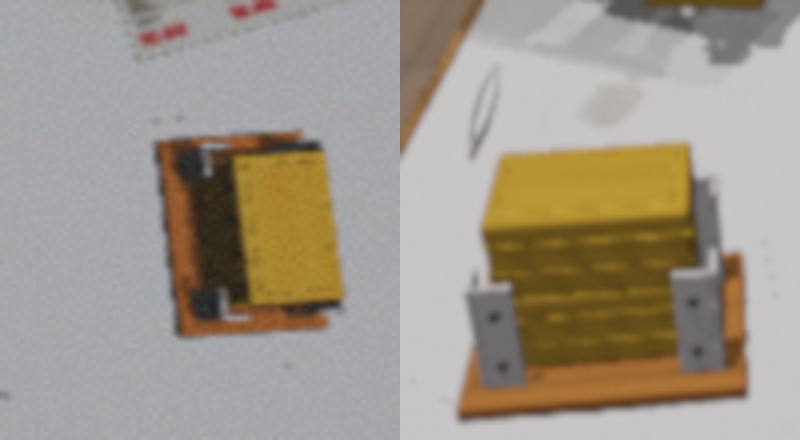

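The two tins lie flat, squared up and centred to within about 2 mm, and the gripper is clear of everything. Handing in.

```bash
python3 -c "
from plant import sign_off
print(sign_off())"
```

```text
the job is handed in; nothing more can be done
None
```

I stacked the full tin (about 7.5 N) on the cradle board with the half-full one (about 4 N) flat on top, left the third tin (empty by elimination, not hefted) where it stood, and handed the job in at about 17 s; no verdict came back.

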